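Make up two sampling kits at the lab bench

TASK

Make up the two sampling kits: put the tall tube and the wide jar into the tray with two compartments, and the short tube, the narrow jar and the square bottle into the tray with three compartments, one to a compartment in any order, each standing upright on the compartment's floor. Leave the box of pipette tips standing where it is.

Things in the scene. Friction and masses are not known exactly. Their poses are not given: they have to be found in the camera images.
- two_tray: Blue plastic kit tray with two compartments, 164 x 84 mm outside. Fixed to the bench. Compartments are 76 mm square inside, in a row along the tray's x axis, divided by 4 mm walls; the floor is 4 mm thick (its top 4 mm above the bench) and all walls and dividers are 4 mm thick with their tops 14 mm above the bench. Origin: centre of the underside, on the bench; x along the row, y across it, z up. Compartment centres at x = -40 and +40 mm, y = 0.
- three_tray: Blue plastic kit tray with three compartments, 244 x 84 mm outside. Fixed to the bench. Compartments are 76 mm square inside, in a row along the tray's x axis, divided by 4 mm walls; the floor is 4 mm thick (its top 4 mm above the bench) and all walls and dividers are 4 mm thick with their tops 14 mm above the bench. Origin: centre of the underside, on the bench; x along the row, y across it, z up. Compartment centres at x = -80, 0 and +80 mm, y = 0.
- tall_tube: The tall tube: slim white plastic sample tube with a flat foot and a ribbed grey screw cap, standing upright loose on the bench; diameter 28 mm all the way up, 84 mm high, about 40 g. Origin: centre of its underside; z is its upright axis.
- short_tube: The short tube: same as the tall tube but only 50 mm high; diameter 28 mm, about 30 g, standing upright loose on the bench. Origin: centre of its underside; z is its upright axis.
- wide_jar: The wide jar: squat white plastic jar with a ribbed grey cap; diameter 58 mm, 60 mm high, about 90 g, standing loose on the bench. Origin: centre of its underside; z is its upright axis.
- narrow_jar: The narrow jar: white plastic jar with a ribbed grey cap; diameter 42 mm, 62 mm high, about 60 g, standing loose on the bench. Origin: centre of its underside; z is its upright axis.
- square_bottle: The square bottle: white plastic bottle with a square body 36 x 36 mm and 54 mm high (sides along its x and y axes), sloping shoulders and a small round grey cap of 22 mm diameter whose top is 76 mm above its underside; about 70 g, standing loose on the bench. Origin: centre of its underside; z is its upright axis.
- tip_box: Box of pipette tips, not part of either kit: white rectangular box 50 mm (x) x 70 mm (y), 45 mm high, with rows of black dots (tips) on top; about 180 g, standing loose among the stock. Origin: centre of its underside; z is its upright axis.
Not all that is in view belongs to the job. What is shaped like the square_bottle but orange is not meant.

How it is judged:
At the end, for the whole second after the job is handed in: All five stand upright (0.1 rad) on the floors of the right trays, at rest, one to a compartment, each within 29 mm of its compartment's centre along the tray's x and y, underside 1 to 8 mm above the tray's. The tip box is upright within 30 mm of its start (y of tall_tube in the frame of two_tray between -0.029 and 0.029 m and z of tall_tube in the frame of two_tray between 0.001 and 0.008 m and angle between each of tall_tube, wide_jar, short_tube, narrow_jar, square_bottle, tip_box's own z axis and vertical below 0.1 rad and linear speed of each of tall_tube, wide_jar, short_tube, narrow_jar, square_bottle below 0.02 m/s and angular speed of each of tall_tube, wide_jar, short_tube, narrow_jar, square_bottle below 0.2 rad/s and y of wide_jar in the frame of two_tray between -0.029 and 0.029 m and z of wide_jar in the frame of two_tray between 0.001 and 0.008 m and ((x of tall_tube in the frame of two_tray between -0.069 and -0.011 m and x of wide_jar in the frame of two_tray between 0.011 and 0.069 m) or (x of tall_tube in the frame of two_tray between 0.011 and 0.069 m and x of wide_jar in the frame of two_tray between -0.069 and -0.011 m)) and y of short_tube in the frame of three_tray between -0.029 and 0.029 m and z of short_tube in the frame of three_tray between 0.001 and 0.008 m and y of narrow_jar in the frame of three_tray between -0.029 and 0.029 m and z of narrow_jar in the frame of three_tray between 0.001 and 0.008 m and y of square_bottle in the frame of three_tray between -0.029 and 0.029 m and z of square_bottle in the frame of three_tray between 0.001 and 0.008 m and ((x of short_tube in the frame of three_tray between -0.109 and -0.051 m and x of narrow_jar in the frame of three_tray between -0.029 and 0.029 m and x of square_bottle in the frame of three_tray between 0.051 and 0.109 m) or (x of short_tube in the frame of three_tray between -0.109 and -0.051 m and x of narrow_jar in the frame of three_tray between 0.051 and 0.109 m and x of square_bottle in the frame of three_tray between -0.029 and 0.029 m) or (x of short_tube in the frame of three_tray between -0.029 and 0.029 m and x of narrow_jar in the frame of three_tray between -0.109 and -0.051 m and x of square_bottle in the frame of three_tray between 0.051 and 0.109 m) or (x of short_tube in the frame of three_tray between -0.029 and 0.029 m and x of narrow_jar in the frame of three_tray between 0.051 and 0.109 m and x of square_bottle in the frame of three_tray between -0.109 and -0.051 m) or (x of short_tube in the frame of three_tray between 0.051 and 0.109 m and x of narrow_jar in the frame of three_tray between -0.109 and -0.051 m and x of square_bottle in the frame of three_tray between -0.029 and 0.029 m) or (x of short_tube in the frame of three_tray between 0.051 and 0.109 m and x of narrow_jar in the frame of three_tray between -0.029 and 0.029 m and x of square_bottle in the frame of three_tray between -0.109 and -0.051 m)) and distance of tip_box from where it was at the start of the episode below 0.03 m); the robot touches nothing.
It fails at once if the box of pipette tips is moved more than 30 mm (distance of tip_box from where it was at the start of the episode above 0.03 m).
It also fails if it takes over 120 s, if anything falls off the work surface, if the arm or the gripper's body presses on something with over 40 N, if the wrist force passes 120 N, or if a joint passes its speed limit or range.

ROBOT

A 6-joint arm with a two-finger parallel gripper is mounted at the origin on the work surface. World frame = base frame: x ahead of the robot, y to its left, z up, the work surface at z = 0. Lengths are in m, angles in rad, forces in N, time in s.
With the tool pointing down it reaches from about 0.225 to 0.875 m from the base axis. Payload 3.4 kg.
Tool frame: the origin (TCP) lies at the very end of the fingers, on their centre line; the grasp point (between the pads) lies 19 mm behind it; z points along the fingers, x is the direction in which the jaws open and shut, and the axes are right-handed (so a half turn about z gives the same grasp; the last joint's range is limited). The gripper opens to 85 mm and grips with 20 to 120 N. Pads are 22 mm wide; open, the fingers measure 114 mm over their backs; the gripper's body (76 mm by 85 mm) begins 54 mm behind the grasp point. The pads swing forward as they close: fully open they stand 13 mm farther back than shut.
Start: joints at [1.132, 0.276, 1.505, -0, 1.361, -0.121], TCP at [0.18, 0.546, 0.209] pointing down, gripper open.
Joint ranges: [-2.89, 2.89], [-0.75, 2.08], [0.22, 2.7], [-1.18, 4.32], [0.11, 2.71], [-2.7, 2.7]. Speed limits (rad/s): [2.57, 2.57, 3.14, 3.14, 3.14, 3.14].

INTERFACE

Orientations are given as a unit quaternion [w, x, y, z].
In Python, from rig import manip gives the robot as it stands.
- The arm moves only by the tool carry_out, never from a script. Its argument "series" is a list of rows, each a list of 2 entries, a list of its own where there are three numbers: the shift along the tool's x, y, z in mm, then the turn about the tool's z in degrees. A call has 1 to 10 rows; each row shifts and turns the pose as measured when the row begins, along the tool's axes as they then stand; what a row does not reach is not made up. A row lasts 1/12 s, in which the tool goes at most 41.7 mm and 7.16 degrees, less where a joint would pass 70% of its speed; a pose out of reach is approached as far as the arm can. A call is refused whole if a number of a shift passes 41.7 or a number of a turn 7.16, either way. A call with a gripper value outside its range is refused whole. "fingers" is the finger opening in mm, from 0 to 85.4, set as the call begins (left out, the last holds). The fingers move at their own pace and stop on an object; "squeeze" is the grip in N (left out, the last holds). Time passes only in rows, so rows that do not move let the fingers close. It gives the time, the measured TCP pose, the force and the opening at its end, in the units of the state.
- manip.get_state(): the state, without advancing time (a new reading comes with each control period).
- manip.get_image(name): name is "scene" or "top" or "wrist"; returns a dict with "frame" (384x512x3 uint8, blue, green, red), "K" (3x3 intrinsics, pixels), "rvec" (rotation vector, rad) and "tvec" (3), from world to camera coordinates, as OpenCV has them; the wrist camera has in their place "mount" (4x4, takes a point from camera to tool coordinates, whose origin is the TCP and whose axes are the tool frame's). Camera axes: x right, y down, z forward; pixel columns grow to the right and rows downward; lengths in m; the calibration is good to about 2 mm. A picture is of the moment at which its call begins: read the wrist's pose just before it. There is no depth.
- manip.sign_off(): hands the job in, once; it reports no verdict.
The state is a dict: "clock": time; "qpos": joint angles; "qd": joint speeds; "effort": joint torques, N m; "position": TCP position; "ee_rot": TCP orientation; "contact_force": force on the tool from outside, world axes, zero at the start; "moment": the same for the moment, N m; "width": finger opening in m.
Only numpy, scipy, OpenCV 4.12 (cv2) and the standard library are available. Lean on these libraries where they do the work, as an engineer would, in place of code of your own. Each camera call takes 0.05 s, during which the arm holds its last target. There are 200 camera calls.

## Working session

There is one attempt and no reset: what is moved stays moved. The work goes in short steps, Python scripts to look and compute and a tool call to move; the robot and the scene stay as the last step left them, time stands still between calls to the robot, and variables do not carry over. Pictures are saved under pics/ and viewed, about 12 in all and at most 16, crops included, and the job is handed in when it is done.

Besides the shell and the picture viewer there is one more tool, called after "Emit:" as name(argument=value, ...), one argument or row to a line, values as JSON. carry_out: Moves the arm, as the interface text tells. Its arguments: {"type":"object","properties":{"series":{"type":"array","items":{"type":"array"}},"fingers":{"type":"number"},"squeeze":{"type":"number"}},"required":["series"]}

```bash
mkdir -p pics; python3 - <<'E'
from rig import manip
import cv2
s=manip.get_state();print(s)
for n in("scene","top"):
    d=manip.get_image(n);cv2.imwrite(f"pics/{n}0.png",d["frame"]);print(n,d["K"],d["rvec"],d["tvec"])
E
```

```text
{'clock': 0.0, 'qpos': array([ 1.13198823e+00,  2.76607166e-01,  1.50612380e+00, -3.81643691e-06,
        1.36069764e+00, -1.20990383e-01]), 'qd': array([ 0.00031243,  0.00055228, -0.00101017,  0.00203398,  0.00155367,
        0.00120394]), 'effort': array([-1.82086958e-03, -4.16770434e+01, -2.45804071e+01, -1.37886072e-04,
        1.10198488e-02, -6.42682707e-08]), 'position': array([0.17944429, 0.54568948, 0.20773653]), 'ee_rot': array([ 4.46155582e-04,  8.10090254e-01,  5.86304475e-01, -8.02261506e-04]), 'contact_force': array([ 0.4879079 ,  0.41999224, -0.15192556]), 'moment': array([-0.02079934, -0.00381912, -0.02365012]), 'width': 0.08556517712640374}
scene [[466.08294332   0.         252.15756144]
 [  0.         466.08294332 190.30868794]
 [  0.           0.           1.        ]] [ 1.49522021  2.20785026 -0.74208015] [ 0.19027377 -0.36179218  1.29962263]
top [[408.65246333   0.         253.98366862]
 [  0.         408.65246333 198.58425406]
 [  0.           0.           1.        ]] [ 2.04857319 -2.18209697  0.23092853] [0.02084547 0.53507883 0.79635244]
```

View pics/scene0.png

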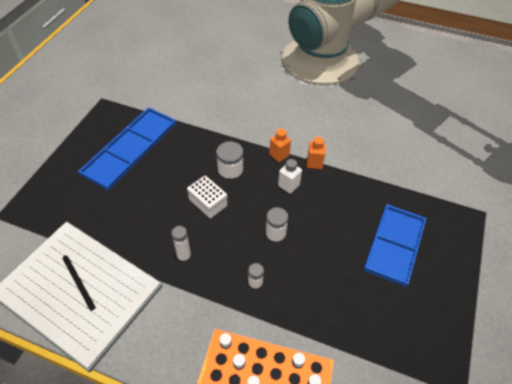

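View pics/top0.png

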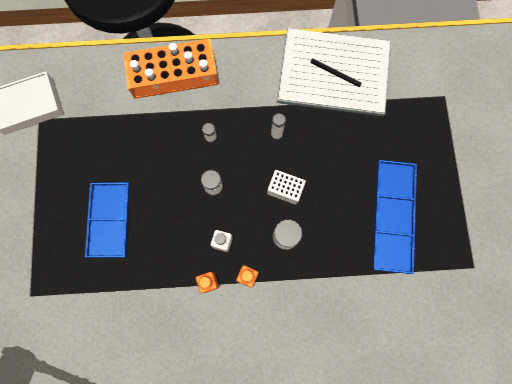

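The scene view shows both trays, with the items between them. In the top view the caps are at: tall tube (279,119), short tube (209,129), narrow jar (211,180), wide jar (288,233), square bottle (221,239), tip box (287,186). The trays are at (108,220) and (395,217).

```bash
cat > h.py <<'E'
import numpy as np, cv2
from scipy.spatial.transform import Rotation as R
def cast(uv,z,d,pose=None):
    """pixels -> world points on plane z; pose=(p,quat wxyz) for the wrist camera"""
    uv=np.atleast_2d(np.array(uv,float)); n=cv2.undistortPoints(uv[:,None],d["K"],None)[:,0]
    r=np.c_[n,np.ones(len(n))]
    if pose is None:
        M=cv2.Rodrigues(np.array(d["rvec"]))[0]; c=-M.T@np.ravel(d["tvec"]); r=r@M
    else:
        p,q=pose; T=R.from_quat(np.roll(q,-1)).as_matrix(); m=np.array(d["mount"])
        c=p+T@m[:3,3]; r=r@(T@m[:3,:3]).T
    return c+r*((z-c[2])/r[:,2])[:,None]
def blobs(mask,amin=60):
    cs,_=cv2.findContours(mask.astype(np.uint8)*255,cv2.RETR_EXTERNAL,cv2.CHAIN_APPROX_NONE)
    return [c for c in cs if cv2.contourArea(c)>amin]
E
python3 - <<'E'
from h import *
from rig import manip
d=manip.get_image("top");f=d["frame"];hsv=cv2.cvtColor(f,cv2.COLOR_BGR2HSV);H,S,V=cv2.split(hsv)
for c in blobs((H>100)&(H<130)&(S>120)&(V>60),1000):
    q=cv2.boxPoints(cv2.minAreaRect(c)); w=cast(q,.014,d)
    e=w[1]-w[0];g=w[2]-w[1];e=e if np.linalg.norm(e)>np.linalg.norm(g) else g
    print("tray",w.mean(0).round(4),[np.linalg.norm(w[i+1]-w[i]).round(4) for i in(0,1)],np.degrees(np.arctan2(e[1],e[0])).round(1))
for n,(u,v,z,r) in dict(tall=(279,119,.084,10),short=(209,129,.05,10),narrow=(211,180,.062,14),wide=(288,233,.06,19),sq=(221,239,.076,9),box=(287,186,.045,25)).items():
    print(n,cast((u,v),z,d).round(4)[0])
    for c in blobs((S<60)&(V>60),60):
        if cv2.pointPolygonTest(c,(u,v),False)>0:
            print("  blob",cv2.boundingRect(c),cv2.minAreaRect(c))
    print("  col",f[int(v),u-12:u+13:2,1])
for u,v in((206,282),(247,276)):print("orange",cast((u,v),.076,d).round(3))
big=cv2.resize(f[100:300,180:320],None,fx=4,fy=4,interpolation=cv2.INTER_CUBIC)[:600*800//600]
cv2.imwrite("pics/crop.png",cv2.resize(big,(560,600) if 0 else (420,600)))
M=cv2.Rodrigues(np.array(d["rvec"]))[0];print("cam",-M.T@np.ravel(d["tvec"]))
E
```

```text
tray [0.5195 0.3071 0.014 ] [np.float64(0.1689), np.float64(0.0927)] -1.8
tray [ 0.4888 -0.318   0.014 ] [np.float64(0.2477), np.float64(0.0938)] -9.8
tall [ 0.6967 -0.0758  0.084 ]
  blob (0, 0, 512, 384) ((255.49996948242188, 191.49996948242188), (510.99993896484375, 382.99993896484375), 0.0)
  col [ 38  38  37 127 153 157 156 156 154 104  36  36  35]
short [0.6972 0.0749 0.05  ]
  blob (0, 0, 512, 384) ((255.49996948242188, 191.49996948242188), (510.99993896484375, 382.99993896484375), 0.0)
  col [ 34  35  54 170 158 158 159 160 146  42  37  37  35]
narrow [0.5792 0.0743 0.062 ]
  blob (0, 0, 512, 384) ((255.49996948242188, 191.49996948242188), (510.99993896484375, 382.99993896484375), 0.0)
  col [ 35 133 168 170 170 170 168 171 170 170 148  64  39]
wide [ 0.4585 -0.0775  0.06  ]
  blob (0, 0, 512, 384) ((255.49996948242188, 191.49996948242188), (510.99993896484375, 382.99993896484375), 0.0)
  col [182 180 179 182 180 181 179 179 179 176 176 175 175]
sq [0.4531 0.0582 0.076 ]
  blob (0, 0, 512, 384) ((255.49996948242188, 191.49996948242188), (510.99993896484375, 382.99993896484375), 0.0)
  col [ 33  44 240 184 185 187 186 185 129 236 227 116  30]
box [ 0.5605 -0.0849  0.045 ]
  blob (0, 0, 512, 384) ((255.49996948242188, 191.49996948242188), (510.99993896484375, 382.99993896484375), 0.0)
  col [254 253 155 239  47 234 244 238 253 129 180 231  49]
orange [[0.371 0.091 0.076]]
orange [[0.377 0.011 0.076]]
cam [0.36006651 0.00094022 0.88953489]
```

Emit:
carry_out(
  series=[
    [[-16,36,0],-6.1],
    [[-20,34,0],-6.1],
    [[-24,31,0],-6],
    [[-29,29,0],0],
    [[-29,29,0],0],
    [[-29,29,0],0],
    [[-29,29,0],0],
    [[-29,29,0],0],
    [[-29,29,0],0],
    [[0,0,0],0],
  ],
  fingers=85,
  squeeze=30,
)

```text
clock: 0.98
position: [0.4483, 0.2896, 0.2032]
ee_rot: [-0.0, 0.698, 0.716, -0.002]
contact_force: [-0.3, 0.2, -0.9]
width: 0.0853
```

```bash
python3 - <<'E'
from h import *
from rig import manip
s=manip.get_state();print(s["position"],s["ee_rot"],s["qpos"])
d=manip.get_image("wrist");cv2.imwrite("pics/w1.png",d["frame"]);print(d["mount"],d["K"])
pose=(s["position"],s["ee_rot"])
print([cast(p,0.0,d,pose).round(3) for p in((0,0),(511,0),(511,383),(0,383))])
d=manip.get_image("scene");f=d["frame"];H,S,V=cv2.split(cv2.cvtColor(f,cv2.COLOR_BGR2HSV))
for c in blobs((H>100)&(H<130)&(S>120)&(V>60),1000):
    q=cv2.boxPoints(cv2.minAreaRect(c));q=cv2.approxPolyDP(c,8,True)[:,0]
    w=cast(q,.014,d);print("tray scene",q.tolist(),w.mean(0).round(4),w.round(3)[:,:2].tolist())
E
```

```text
[0.44828992 0.28958727 0.20317104] [-5.74344587e-06  6.98210144e-01  7.15890035e-01 -2.01286227e-03] [ 4.44150571e-01  2.19235479e-01  1.59738062e+00 -1.42535098e-03
  1.32875722e+00 -1.15130535e+00]
[[ 9.99999870e-01  4.90132111e-04  1.38014144e-04 -2.35899329e-04]
 [-5.09190716e-04  9.61772076e-01  2.73850714e-01 -6.91079252e-02]
 [ 1.48487935e-06 -2.73850749e-01  9.61772201e-01 -1.65415728e-01]
 [ 0.00000000e+00  0.00000000e+00  0.00000000e+00  1.00000000e+00]] [[330.26952365   0.         254.20081798]
 [  0.         330.26952365 195.01815686]
 [  0.           0.           1.        ]]
[array([[0.288, 0.031, 0.   ]]), array([[0.276, 0.539, 0.   ]]), array([[0.743, 0.65 , 0.   ]]), array([[ 0.763, -0.055,  0.   ]])]
tray scene [[386, 204], [363, 269], [406, 286], [426, 218]] [0.5209 0.3071 0.014 ] [[0.434, 0.27], [0.603, 0.261], [0.608, 0.343], [0.439, 0.354]]
tray scene [[175, 121], [148, 108], [79, 174], [108, 190]] [ 0.493  -0.3144  0.014 ] [[0.38, -0.255], [0.364, -0.338], [0.607, -0.373], [0.621, -0.291]]
```

View pics/w1.png

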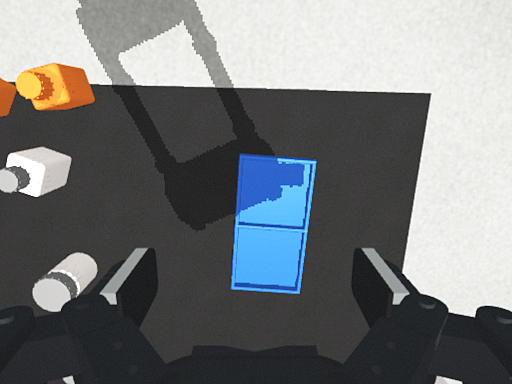

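The wrist view shows the two-compartment tray, corners (239,154) to (300,293). The top and scene cameras put it at about (0.520,0.307), and they agree with each other. Next I'll go above the stock for a close look.

Emit:
carry_out(
  series=[
    [[-38,0,0],1.4],
    [[-38,0,0],0],
    [[-38,0,0],0],
    [[-38,0,0],0],
    [[-38,0,0],0],
    [[-38,0,0],0],
    [[-38,0,0],0],
    [[-38,0,0],0],
    [[-10,0,0],0],
    [[0,0,0],0],
  ],
)

```text
clock: 1.92
position: [0.4399, -0.0152, 0.1993]
ee_rot: [-0.008, 0.697, 0.717, -0.001]
contact_force: [-1.1, 0.6, 0.3]
width: 0.0851
```

```bash
python3 - <<'E'
from h import *
from rig import manip
s=manip.get_state();print(s["position"],s["ee_rot"])
d=manip.get_image("wrist");cv2.imwrite("pics/w2.png",d["frame"])
np.savez("w2.npz",p=s["position"],q=s["ee_rot"],K=d["K"],mount=d["mount"])
E
```

```text
[ 0.43990791 -0.01522968  0.19934909] [-7.89522093e-03  6.97373617e-01  7.16663970e-01 -6.76344215e-04]
```

View pics/w2.png

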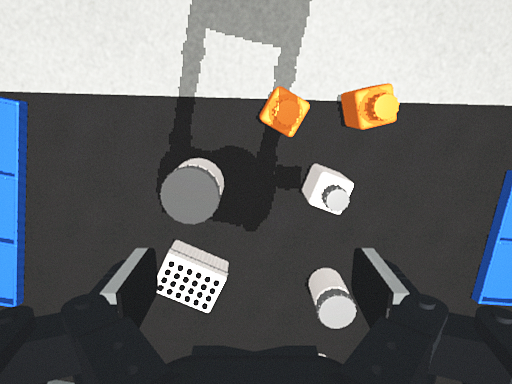

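The wide jar cap is at (191,194), the bottle cap at (336,198), the narrow jar cap at (333,308), and the tip box around (190,278).

```bash
python3 - <<'E'
from h import *
d=dict(np.load("w2.npz"));P=(d["p"],d["q"]);f=cv2.imread("pics/w2.png");H,S,V=cv2.split(cv2.cvtColor(f,cv2.COLOR_BGR2HSV))
for n,uv,z in(("wide",(191,194),.06),("sqcap",(336,198),.076),("narrow",(334,309),.062)):print(n,cast(uv,z,d,P).round(4)[0])
for c in blobs((S<60)&(V>200),300):
    if cv2.pointPolygonTest(c,(325,180),False)>0:
        q=cv2.approxPolyDP(c,4,True)[:,0];print(q.tolist())
        for z in(0,.054):
            w=cast(q,z,d,P);print(z,w[:,:2].round(4).tolist());e=np.diff(np.r_[w,w[:1]],axis=0);print(np.c_[np.linalg.norm(e,axis=1)*1000,np.degrees(np.arctan2(e[:,1],e[:,0]))].round(1).tolist())
E
```

```text
wide [ 0.4563 -0.074   0.06  ]
sqcap [0.4524 0.0609 0.076 ]
narrow [0.5776 0.074  0.062 ]
[[313, 165], [303, 187], [308, 201], [339, 214], [353, 183]]
0 [[0.4356, 0.0525], [0.4612, 0.043], [0.4777, 0.0498], [0.4926, 0.0872], [0.4551, 0.0997]]
[[27.4, -20.4], [17.9, 22.7], [40.3, 68.3], [39.5, 161.6], [51.1, -112.5]]
0.054 [[0.4263, 0.0419], [0.4482, 0.0338], [0.4622, 0.0397], [0.4749, 0.0715], [0.443, 0.0822]]
[[23.3, -20.4], [15.2, 22.7], [34.3, 68.3], [33.7, 161.6], [43.5, -112.5]]
```

Emit:
carry_out(
  series=[
    [[-30,8,0],0],
    [[-30,8,0],0],
    [[0,0,0],1.5],
    [[0,0,35],0],
    [[0,0,35],0],
    [[0,0,30],0],
    [[0,0,0],0],
  ],
)

```text
clock: 2.55
position: [0.4604, -0.0581, 0.0983]
ee_rot: [-0.007, 0.702, 0.712, 0.005]
contact_force: [-1.0, 0.1, -0.5]
width: 0.085
```

Emit:
carry_out(
  series=[
    [[-17,-3,0],0.8],
    [[0,0,0],0],
    [[0,0,0],0],
  ],
)

```text
clock: 2.8
position: [0.4571, -0.0685, 0.0987]
ee_rot: [-0.01, 0.705, 0.709, 0.005]
contact_force: [0.2, 1.1, 0.7]
width: 0.0847
```

Emit:
carry_out(
  series=[
    [[-9,0,0],0],
    [[-3,0,20],0],
    [[0,0,25],0],
    [[0,0,22],0],
    [[0,0,5],0],
    [[0,0,0],0],
  ],
)

```text
clock: 3.3
position: [0.4659, -0.0781, 0.0329]
ee_rot: [-0.002, 0.703, 0.712, 0.01]
contact_force: [-0.1, 0.3, -0.0]
width: 0.0848
```

Emit:
carry_out(
  series=[
    [[3,-10,3],0],
    [[0,-4,0],0],
    [[0,0,0],0],
  ],
)

```text
clock: 3.55
position: [0.4529, -0.0752, 0.0324]
ee_rot: [0.0, 0.702, 0.712, 0.011]
contact_force: [0.7, -0.3, 0.3]
width: 0.0851
```

Emit:
carry_out(
  series=[
    [[0,4,0],0],
    [[0,0,0],0],
    [[0,0,0],0],
    [[0,0,0],0],
    [[0,0,0],0],
    [[0,0,0],0],
  ],
  fingers=45,
)

```text
clock: 4.05
position: [0.4597, -0.0764, 0.0361]
ee_rot: [0.004, 0.702, 0.712, 0.013]
contact_force: [0.1, 0.4, 0.3]
width: 0.0448
```

Emit:
carry_out(
  series=[
    [[0,0,0],0],
    [[0,0,0],0],
  ],
)

```text
clock: 4.22
position: [0.4598, -0.0762, 0.036]
ee_rot: [0.004, 0.702, 0.712, 0.013]
contact_force: [-0.2, 0.3, -0.7]
width: 0.045
```

```bash
cat > look.py <<'E'
import sys
from h import *
from rig import manip
n,out=sys.argv[1:3];s=manip.get_state();d=manip.get_image(n);cv2.imwrite(f"pics/{out}.png",d["frame"])
d.pop("frame");np.savez(out+".npz",p=s["position"],q=s["ee_rot"],**d)
E
python3 look.py wrist w3; python3 look.py top t3; python3 -c "
import cv2,numpy as np
a=cv2.imread('pics/w3.png');b=cv2.imread('pics/t3.png')[80:310,150:430];b=cv2.resize(b,None,fx=384/230*.72,fy=384/230*.72)
c=np.zeros((384,512+b.shape[1],3),np.uint8);c[:,:512]=a;c[:b.shape[0],512:]=b
c=cv2.resize(c,None,fx=min(1,800/c.shape[1]),fy=min(1,800/c.shape[1]));cv2.imwrite('pics/c3.png',c)"
```

```text
(no output)
```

View pics/c3.png

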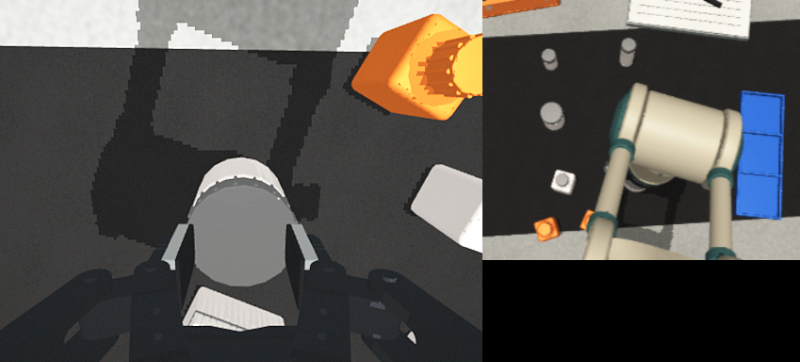

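```bash
python3 - <<'E'
from h import *
d=dict(np.load("w3.npz"));P=(d["p"],d["q"]);print(P)
print(cast([(260,255),(201,250),(318,250),(260,304)],.06,d,P).round(4))
m=d["mount"];T=np.linalg.inv(m)
for p in((0,0,-.019),(.0225,0,-.019),(.029,0,-.019),(.0225,0,0),(.029,0,0)):
    c=T[:3,:3]@np.array(p)+T[:3,3];u=d["K"]@c;print(p,(u[:2]/u[2]).round())
E
python3 -c "
from rig import manip;s=manip.get_state();print(s)"
```

```text
(array([ 0.45979972, -0.07624454,  0.03599916]), array([0.00366703, 0.7021961 , 0.71185387, 0.01308645]))
[[ 0.4597 -0.074   0.06  ]
 [ 0.4573 -0.1016  0.06  ]
 [ 0.4569 -0.0469  0.06  ]
 [ 0.4865 -0.0735  0.06  ]]
(0, 0, -0.019) [255. 250.]
(0.0225, 0, -0.019) [301. 250.]
(0.029, 0, -0.019) [315. 250.]
(0.0225, 0, 0) [296. 234.]
(0.029, 0, 0) [308. 234.]
{'clock': 4.3167, 'qpos': array([-0.33097796,  0.27645493,  2.00181448,  0.0272374 ,  0.84572818,
       -1.93333029]), 'qd': array([ 0.00023223, -0.00067703,  0.00209345,  0.00059311,  0.00101666,
       -0.00074148]), 'effort': array([-2.14853651e-03, -3.45272577e+01, -1.74349254e+01,  8.76890891e-02,
       -1.00758600e-01, -5.95520851e-05]), 'position': array([ 0.45971687, -0.0762387 ,  0.03594759]), 'ee_rot': array([0.00360131, 0.70219256, 0.71185863, 0.0130353 ]), 'contact_force': array([ 0.2966974 , -0.47445665,  0.09032159]), 'moment': array([ 0.02230252, -0.00938601,  0.00495669]), 'width': 0.044911221137162664}
```

Emit:
carry_out(
  series=[
    [[0,0,0],0],
    [[0,0,0],0],
    [[0,0,0],0],
    [[0,0,0],0],
  ],
  fingers=10,
)

```text
clock: 4.65
position: [0.4627, -0.08, 0.0382]
ee_rot: [0.008, 0.701, 0.713, 0.013]
contact_force: [0.1, 0.0, 0.5]
width: 0.01
```

```bash
python3 look.py wrist w4; python3 look.py scene s4; python3 -c "
import cv2,numpy as np
a=cv2.imread('pics/w4.png')[100:];b=cv2.imread('pics/s4.png')[90:290,170:320];b=cv2.resize(b,(213,284))
cv2.imwrite('pics/c4.png',np.hstack([a,b]))"
```

```text
(no output)
```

View pics/c4.png

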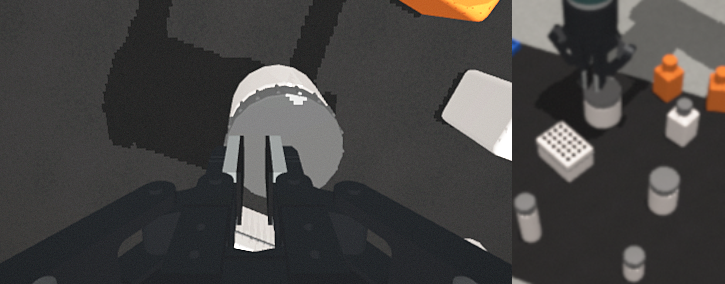

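The jar has moved about 8 mm in +y and the fingers have shut over it, so the fingertips are higher than the reported z suggests. I'll check the z reading against known sizes.

```bash
python3 - <<'E'
from h import *
from rig import manip
d=manip.get_image("wrist")
# w1: pose printed earlier
P=(np.array([.44829,.289587,.203171]),np.array([0,.69821,.71589,-.00201]))
f=cv2.imread("pics/w1.png");H,S,V=cv2.split(cv2.cvtColor(f,cv2.COLOR_BGR2HSV))
c=max(blobs((H>95)&(H<130)&(S>100)&(V>60),1000),key=cv2.contourArea);q=cv2.approxPolyDP(c,6,True)[:,0];print(q.tolist())
for dz in(0,.015,.03):
    w=cast(q,.014,d,(P[0]+[0,0,dz],P[1]));print(dz,w.mean(0).round(4),np.linalg.norm(np.diff(np.r_[w,w[:1]],axis=0),axis=1).round(4))
f=cv2.imread("pics/w4.png");cv2.imwrite("pics/z4.png",cv2.resize(f[150:384,160:400],None,fx=2.5,fy=2.5,interpolation=cv2.INTER_CUBIC))
E
```

```text
[[240, 153], [230, 288], [299, 293], [316, 161]]
0 [0.518  0.3099 0.014 ] [0.1648 0.0841 0.1627 0.0827]
0.015 [0.5238 0.3108 0.014 ] [0.1717 0.0877 0.1696 0.0862]
0.03 [0.5297 0.3117 0.014 ] [0.1787 0.0913 0.1765 0.0897]
```

View pics/z4.png

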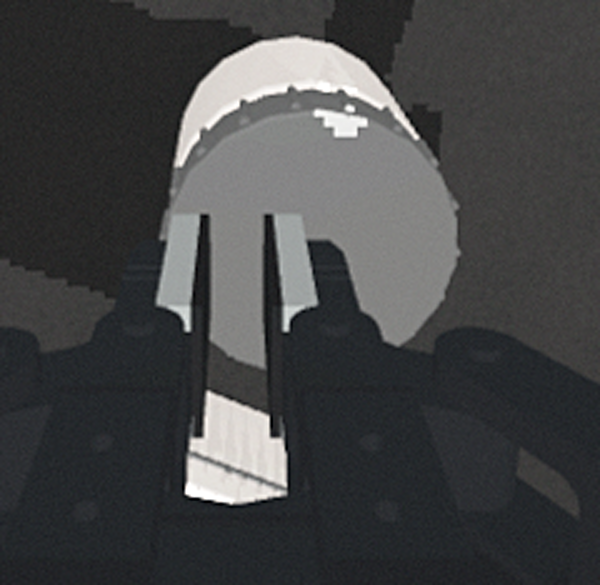

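Emit:
carry_out(
  series=[
    [[0,0,-20],0],
    [[0,0,-30],0],
    [[0,0,-30],0],
    [[0,0,0],0],
    [[0,0,0],0],
  ],
  fingers=85,
)

```text
clock: 5.22
position: [0.4569, -0.0782, 0.1179]
ee_rot: [0.003, 0.701, 0.713, 0.011]
contact_force: [-1.3, 0.5, -0.4]
width: 0.0703
```

```bash
cat > cap.py <<'E'
# measure round cap: cap.py out u v z  (seed pixel on the cap; grey flood -> fitted circle centre)
import sys,os
from h import *
from rig import manip
out,z=sys.argv[1],float(sys.argv[2]);s=manip.get_state();d=manip.get_image("wrist");f=d["frame"];cv2.imwrite(f"pics/{out}.png",f)
P=(s["position"],s["ee_rot"]);T=R.from_quat(np.roll(P[1],-1)).as_matrix();print("pos",P[0].round(4),"yaw",np.degrees(np.arctan2(T[1,0],T[0,0])).round(1),"lean",T[:2,2].round(4),"w",s["width"].round(4))
d2=dict(d);d2.pop("frame");np.savez(out+".npz",p=P[0],q=P[1],**d2)
H,S,V=cv2.split(cv2.cvtColor(f,cv2.COLOR_BGR2HSV))
m=((S<40)&(V>95)&(V<205)).astype(np.uint8);m=cv2.morphologyEx(m,cv2.MORPH_OPEN,np.ones((5,5),np.uint8))
for c in blobs(m,400):
    (u,v),r=cv2.minEnclosingCircle(c);a=cv2.contourArea(c)/(np.pi*r*r)
    if a>.6:
        w=cast([(u,v),(u+r,v)],z,d,P);print((round(u),round(v)),"r",round(r),"fill",round(a,2),"xy",w[0,:2].round(4),"radius mm",(1000*np.linalg.norm(w[1]-w[0])).round(1))
E
python3 cap.py w5 .06
```

```text
Traceback (most recent call last):
  File "cap.py", line 6, in <module>
    P=(s["position"],s["ee_rot"]);T=R.from_quat(np.roll(P[1],-1)).as_matrix();print("pos",P[0].round(4),"yaw",np.degrees(np.arctan2(T[1,0],T[0,0])).round(1),"lean",T[:2,2].round(4),"w",s["width"].round(4))
                                                                                                                                                                                         ^^^^^^^^^^^^^^^^
AttributeError: 'float' object has no attribute 'round'
```

View pics/w5.png

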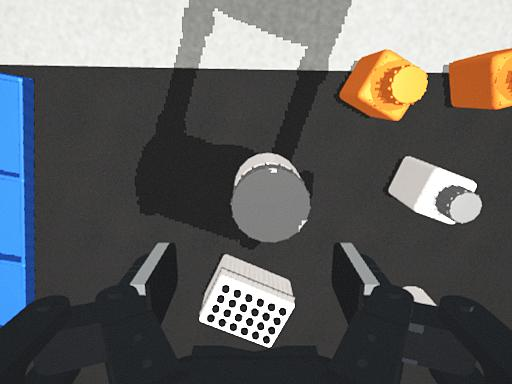

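The jar is still upright, with its cap centre at (271,203). The tip box is undisturbed. The pads sit well behind the nominal TCP when open, so I need to descend lower.

```bash
sed -i 's/s\["width"\].round(4)/round(s["width"],4)/' cap.py; python3 cap.py w5 .06
```

```text
pos [ 0.4574 -0.0784  0.118 ] yaw 91.0 lean [0.0206 0.0108] w 0.0769
(270, 203) r 40 fill 0.91 xy [ 0.4587 -0.0664] radius mm 28.2
```

Emit:
carry_out(
  series=[
    [[8,0,0],0.5],
    [[6,0,0],0.5],
    [[0,0,15],0],
    [[0,0,15],0],
    [[0,0,8],0],
    [[0,0,0],0],
  ],
)

```text
clock: 5.82
position: [0.4534, -0.0611, 0.0726]
ee_rot: [-0.002, 0.708, 0.706, 0.008]
contact_force: [0.3, -1.0, -0.1]
width: 0.0851
```

Emit:
carry_out(
  series=[
    [[-4,5,5],0],
    [[-1,0,10],0],
    [[0,0,10],0],
    [[0,0,5],0],
    [[0,0,0],0],
  ],
)

```text
clock: 6.23
position: [0.4606, -0.0669, 0.0405]
ee_rot: [-0.002, 0.708, 0.706, 0.008]
contact_force: [-0.1, 0.3, -0.3]
width: 0.0844
```

Well centred. Going down gently.

Emit:
carry_out(
  series=[
    [[0,0,6],0],
    [[0,0,7],0],
    [[0,0,7],0],
    [[0,0,4],0],
    [[0,0,0],0],
  ],
)

```text
clock: 6.65
position: [0.4626, -0.0674, 0.0153]
ee_rot: [-0.001, 0.708, 0.706, 0.009]
contact_force: [-0.5, -0.3, -0.8]
width: 0.0844
```

Emit:
carry_out(
  series=[
    [[0,-2,0],0],
    [[0,0,0],0],
    [[0,0,0],0],
    [[0,0,0],0],
    [[0,0,0],0],
    [[0,0,0],0],
  ],
  fingers=40,
)

```text
clock: 7.15
position: [0.4606, -0.0673, 0.0158]
ee_rot: [-0.0, 0.708, 0.706, 0.009]
contact_force: [0.8, 0.9, -0.8]
width: 0.0567
```

Gripped: the opening reads 57 mm on the 58 mm jar. Now lift and carry it to the two-compartment tray.

Emit:
carry_out(
  series=[
    [[0,0,-15],0],
    [[0,0,-30],0],
    [[0,0,-35],0],
    [[0,0,-35],0],
    [[20,0,-10],0],
    [[36,0,0],0],
    [[38,0,0],0],
    [[38,0,0],0],
    [[38,0,0],0],
    [[38,0,0],0],
  ],
  squeeze=40,
)

```text
clock: 7.98
position: [0.4621, 0.1394, 0.1511]
ee_rot: [0.003, 0.713, 0.701, 0.01]
contact_force: [1.3, -0.1, -0.8]
width: 0.0565
```

Emit:
carry_out(
  series=[
    [[35,4,0],0],
    [[35,4,0],0],
    [[30,4,0],0],
    [[20,2,0],0],
    [[10,0,0],0],
    [[0,0,0],0],
  ],
)

```text
clock: 8.48
position: [0.4759, 0.2835, 0.1529]
ee_rot: [0.002, 0.71, 0.705, 0.012]
contact_force: [-0.4, 0.4, -0.9]
width: 0.0565
```

Emit:
carry_out(
  series=[
    [[14,1,0],0],
    [[8,0,10],0],
    [[0,0,25],0],
    [[0,0,25],0],
    [[0,0,20],0],
    [[0,0,10],0],
    [[0,0,0],0],
  ],
)

```text
clock: 9.07
position: [0.4778, 0.2989, 0.0578]
ee_rot: [0.004, 0.71, 0.704, 0.009]
contact_force: [0.3, 0.7, 0.0]
width: 0.0567
```

Emit:
carry_out(
  series=[
    [[8,1,3],0],
    [[3,1,3],0],
    [[0,0,3],0],
    [[0,0,0],0],
  ],
)

```text
clock: 9.4
position: [0.4804, 0.308, 0.0482]
ee_rot: [0.004, 0.711, 0.703, 0.008]
contact_force: [-0.5, -0.3, -0.8]
width: 0.0565
```

```bash
python3 cap.py w6 .1
```

```text
pos [0.4804 0.308  0.0482] yaw 89.3 lean [0.0177 0.0054] w 0.0565
(254, 270) r 69 fill 0.91 xy [0.4727 0.3075] radius mm 26.3
```

View pics/w6.png

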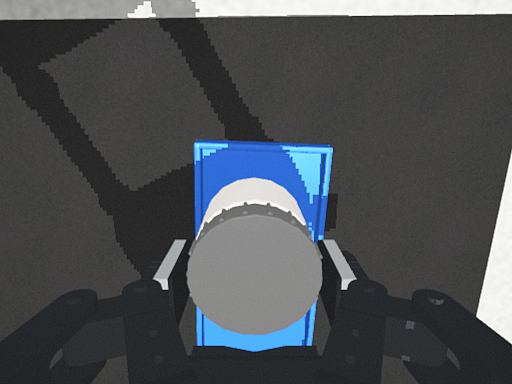

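The jar is held between the pads over the near compartment. The tray's near corners are at (195,142) and (333,149).

```bash
python3 - <<'E'
from h import *
d=dict(np.load("w6.npz"));P=(d["p"],d["q"])
w=cast([(195,142),(333,149)],.014,d,P)[:,:2];e=w[1]-w[0];L=np.linalg.norm(e);e/=L;n=np.array([-e[1],e[0]]);n*=np.sign(n[0])
print(w.round(4),L,"yaw",np.degrees(np.arctan2(n[1],n[0])),"near centre",w.mean(0)+.042*n,"tray",w.mean(0)+.082*n,"far",w.mean(0)+.122*n)
# jar foot: lower-body arc nearest camera, top of white at (255,178)
print(cast((255,178),P[0][2]-.0158,d,P))
E
```

```text
[[0.4351 0.2731]
 [0.4404 0.356 ]] 0.08304011850496544 yaw -3.609953196672329 near centre [0.47965766 0.31189924] tray [0.51957829 0.30938068] far [0.55949892 0.30686212]
[[0.45316351 0.30864853 0.03242563]]
```

Emit:
carry_out(
  series=[
    [[3,-3,3],0],
    [[1,-1,7],0],
    [[0,0,7],0],
    [[0,0,5],0],
    [[0,0,0],0],
  ],
)

```text
clock: 9.87
position: [0.4781, 0.3137, 0.0266]
ee_rot: [0.005, 0.711, 0.703, 0.011]
contact_force: [0.7, -0.1, 0.1]
width: 0.0564
```

Emit:
carry_out(
  series=[
    [[-1,0,3],0],
    [[0,0,3],0],
    [[0,0,0],0],
    [[0,0,0],0],
  ],
)

```text
clock: 10.2
position: [0.4784, 0.3127, 0.0196]
ee_rot: [0.005, 0.711, 0.703, 0.011]
contact_force: [0.5, 0.2, 1.1]
width: 0.0566
```

Emit:
carry_out(
  series=[
    [[0,0,0],0],
    [[0,0,0],0],
    [[0,0,0],0],
    [[0,0,-8],0],
    [[0,0,-20],0],
    [[0,0,-30],0],
    [[0,0,-30],0],
    [[0,0,-15],0],
    [[0,0,0],0],
  ],
  fingers=80,
)

```text
clock: 10.95
position: [0.4752, 0.3113, 0.1286]
ee_rot: [0.005, 0.711, 0.703, 0.01]
contact_force: [0.4, 0.5, -0.2]
width: 0.0796
```

```bash
python3 cap.py w7 .064
```

```text
pos [0.4752 0.3113 0.1286] yaw 89.3 lean [0.0204 0.0065] w 0.0796
(255, 200) r 38 fill 0.92 xy [0.4767 0.3119] radius mm 27.8
```

The jar stands in the near compartment, at (0.477,0.312). Next is the tall tube.

Emit:
carry_out(
  series=[
    [[-34,19,0],0],
    [[-34,19,0],0],
    [[-34,19,0],0],
    [[-34,19,0],0],
    [[-34,19,0],0],
    [[-34,19,0],0],
    [[-34,19,0],0],
    [[-34,19,0],0],
    [[-34,19,0],0],
    [[-34,19,0],0],
  ],
  fingers=60,
)

```text
clock: 11.83
position: [0.658, -0.0359, 0.1148]
ee_rot: [-0.004, 0.706, 0.708, 0.004]
contact_force: [-0.8, 0.0, 0.1]
width: 0.0597
```

Emit:
carry_out(
  series=[
    [[-28,14,0],0],
    [[-8,5,0],0],
    [[0,0,0],0],
    [[0,0,0],0],
  ],
)

```text
clock: 12.17
position: [0.6781, -0.0827, 0.1063]
ee_rot: [-0.007, 0.709, 0.705, 0.001]
contact_force: [0.5, 0.3, 0.2]
width: 0.06
```

```bash
python3 cap.py w8 .084
```

```text
pos [ 0.6781 -0.0827  0.1063] yaw 89.6 lean [-0.008   0.0104] w 0.06
(478, 230) r 19 fill 0.75 xy [0.6859 0.0546] radius mm 11.8
(444, 210) r 19 fill 0.66 xy [0.6729 0.0315] radius mm 11.4
(265, 214) r 21 fill 0.6 xy [ 0.6742 -0.0762] radius mm 12.4
```

View pics/w8.png

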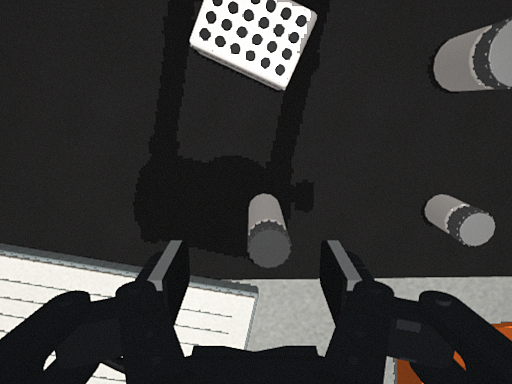

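The tall tube's cap top is at (269,247) and the short tube's at (477,230). My mask had merged the cap with the shaded tube body.

```bash
python3 - <<'E'
from h import *
d=dict(np.load("w8.npz"));P=(d["p"],d["q"])
print(cast([(269,247),(290,247)],.084,d,P),cast((477,230),.05,d,P))
E
```

```text
[[ 0.69575084 -0.07365958  0.084     ]
 [ 0.69589471 -0.06065601  0.084     ]] [[0.69948629 0.07895761 0.05      ]]
```

Emit:
carry_out(
  series=[
    [[4,9,0],0],
    [[4,6,0],0],
    [[0,2,10],0],
    [[0,0,15],0],
    [[0,0,10],0],
    [[0,0,0],0],
  ],
)

```text
clock: 12.72
position: [0.6945, -0.0633, 0.0696]
ee_rot: [-0.008, 0.706, 0.708, 0.002]
contact_force: [0.6, 0.6, -0.5]
width: 0.0602
```

Emit:
carry_out(
  series=[
    [[-7,0,0],0],
    [[-3,1,0],0],
    [[0,0,6],0],
    [[0,0,10],0],
    [[0,0,10],0],
    [[0,0,5],0],
    [[0,0,0],0],
  ],
)

```text
clock: 13.3
position: [0.6955, -0.073, 0.0362]
ee_rot: [-0.007, 0.706, 0.709, 0.002]
contact_force: [-0.6, 0.6, -0.6]
width: 0.0599
```

Emit:
carry_out(
  series=[
    [[0,0,2],0],
    [[0,0,0],0],
    [[0,0,0],0],
    [[0,0,0],0],
    [[0,0,0],0],
    [[0,0,0],0],
  ],
  fingers=10,
  squeeze=30,
)

```text
clock: 13.8
position: [0.6957, -0.0732, 0.0341]
ee_rot: [-0.007, 0.706, 0.709, 0.002]
contact_force: [1.0, -0.3, -1.2]
width: 0.027
```

Emit:
carry_out(
  series=[
    [[0,0,-15],0],
    [[0,0,-30],0],
    [[0,0,-35],0],
    [[0,0,-35],0],
    [[15,-6,-12],0],
    [[36,-13,0],0],
    [[36,-13,0],0],
    [[36,-13,0],0],
    [[36,-13,0],0],
    [[36,-13,0],0],
  ],
)

```text
clock: 14.63
position: [0.624, 0.1209, 0.1676]
ee_rot: [-0.007, 0.71, 0.704, 0.002]
contact_force: [0.2, 0.1, -0.9]
width: 0.0272
```

Emit:
carry_out(
  series=[
    [[36,-13,0],0],
    [[36,-13,0],0],
    [[36,-13,0],0],
    [[34,-12,0],0],
    [[15,-5,0],0],
    [[0,0,0],0],
    [[0,0,0],0],
  ],
)

```text
clock: 15.22
position: [0.5537, 0.2977, 0.168]
ee_rot: [-0.011, 0.706, 0.708, 0.001]
contact_force: [-0.1, -0.2, -0.9]
width: 0.0274
```

Emit:
carry_out(
  series=[
    [[6,6,0],0],
    [[1,3,15],0],
    [[0,0,25],0],
    [[0,0,25],0],
    [[0,0,20],0],
    [[0,0,8],0],
    [[0,0,0],0],
  ],
)

```text
clock: 15.8
position: [0.5691, 0.3017, 0.0728]
ee_rot: [-0.009, 0.709, 0.705, 0.004]
contact_force: [-0.5, 0.5, 0.4]
width: 0.0272
```

Emit:
carry_out(
  series=[
    [[3,-6,3],0],
    [[2,-3,8],0],
    [[0,0,10],0],
    [[0,0,6],0],
    [[0,0,0],0],
  ],
)

```text
clock: 16.22
position: [0.5629, 0.3068, 0.0468]
ee_rot: [-0.007, 0.71, 0.704, 0.007]
contact_force: [0.2, 0.7, -0.3]
width: 0.0269
```

Emit:
carry_out(
  series=[
    [[0,-1,3],0],
    [[0,0,4],0],
    [[0,0,2],0],
    [[0,0,0],0],
    [[0,0,0],0],
  ],
)

```text
clock: 16.63
position: [0.5625, 0.3077, 0.0379]
ee_rot: [-0.007, 0.71, 0.704, 0.008]
contact_force: [0.9, -0.6, 0.3]
width: 0.027
```

Emit:
carry_out(
  series=[
    [[0,0,0],0],
    [[0,0,0],0],
    [[0,0,0],0],
    [[0,0,-8],0],
    [[0,0,-20],0],
    [[0,0,-30],0],
    [[0,0,-30],0],
    [[0,0,-15],0],
    [[0,0,0],0],
  ],
  fingers=60,
)

```text
clock: 17.38
position: [0.5622, 0.3053, 0.1474]
ee_rot: [-0.007, 0.71, 0.704, 0.007]
contact_force: [0.3, 0.6, 1.0]
width: 0.0599
```

```bash
python3 cap.py w9 .088
```

```text
pos [0.5622 0.3053 0.1474] yaw 89.5 lean [0.0005 0.02  ] w 0.0599
(257, 203) r 19 fill 0.85 xy [0.5632 0.308 ] radius mm 13.9
```

View pics/w9.png

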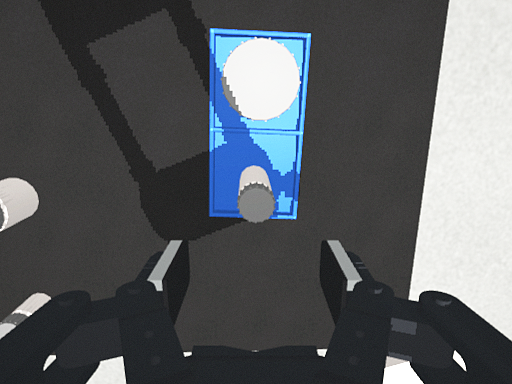

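Two-compartment kit done: the jar is at (262,78) and the tube at (257,203), both upright. Next is the short tube.

Emit:
carry_out(
  series=[
    [[-33,19,0],0],
    [[-33,19,0],0],
    [[-33,19,0],0],
    [[-33,19,0],0],
    [[-33,19,5],0],
    [[-33,19,8],0],
    [[-20,10,8],0],
    [[-8,2,8],0],
    [[0,0,0],0],
    [[0,0,0],0],
  ],
)

```text
clock: 18.27
position: [0.6837, 0.0719, 0.0988]
ee_rot: [-0.013, 0.708, 0.706, 0.002]
contact_force: [-0.3, 0.2, 0.2]
width: 0.0599
```

```bash
python3 cap.py w10 .05
```

```text
pos [0.6837 0.0719 0.0988] yaw 89.8 lean [-0.0162  0.0219] w 0.0599
(263, 226) r 20 fill 0.88 xy [0.6967 0.0788] radius mm 14.1
```

Emit:
carry_out(
  series=[
    [[3,8,0],0],
    [[2,6,0],0],
    [[0,0,10],0],
    [[0,0,15],0],
    [[0,0,12],0],
    [[0,0,0],0],
  ],
)

```text
clock: 18.82
position: [0.6976, 0.0886, 0.0627]
ee_rot: [-0.013, 0.705, 0.709, 0.005]
contact_force: [-0.9, 0.5, 0.2]
width: 0.0598
```

Emit:
carry_out(
  series=[
    [[-6,1,0],0],
    [[-4,0,8],0],
    [[0,0,12],0],
    [[0,0,12],0],
    [[0,0,8],0],
    [[0,0,0],0],
  ],
)

```text
clock: 19.32
position: [0.6993, 0.0809, 0.021]
ee_rot: [-0.012, 0.704, 0.71, 0.006]
contact_force: [0.1, -0.1, -0.0]
width: 0.06
```

Emit:
carry_out(
  series=[
    [[-2,-2,4],0],
    [[0,0,3],0],
    [[0,0,0],0],
    [[0,0,0],0],
    [[0,0,0],0],
    [[0,0,0],0],
    [[0,0,0],0],
  ],
  fingers=10,
)

```text
clock: 19.9
position: [0.698, 0.0784, 0.0142]
ee_rot: [-0.011, 0.704, 0.71, 0.007]
contact_force: [0.1, -0.2, -0.1]
width: 0.0266
```

Emit:
carry_out(
  series=[
    [[0,0,-15],0],
    [[0,0,-30],0],
    [[0,0,-35],0],
    [[0,0,-30],0],
    [[-15,-5,-10],0],
    [[-37,-12,0],0],
    [[-37,-12,0],0],
    [[-37,-12,0],0],
    [[-37,-12,0],0],
    [[-37,-12,0],0],
  ],
)

```text
clock: 20.73
position: [0.6339, -0.1275, 0.1328]
ee_rot: [-0.01, 0.699, 0.715, 0.007]
contact_force: [0.7, -0.7, 0.6]
width: 0.0268
```

Emit:
carry_out(
  series=[
    [[-37,-12,0],0],
    [[-37,-12,0],0],
    [[-37,-12,0],0],
    [[-35,-8,0],0],
    [[-15,-3,0],0],
    [[-5,0,0],0],
    [[0,0,0],0],
  ],
)

```text
clock: 21.32
position: [0.5749, -0.3158, 0.1235]
ee_rot: [-0.012, 0.703, 0.711, 0.002]
contact_force: [0.1, 0.8, -0.5]
width: 0.0265
```

```bash
python3 cap.py w11 .15; python3 - <<'E'
from h import *
d=dict(np.load("w11.npz"));P=(d["p"],d["q"])
f=cv2.imread("pics/w11.png");H,S,V=cv2.split(cv2.cvtColor(f,cv2.COLOR_BGR2HSV))
for c in blobs((H>95)&(H<130)&(S>100)&(V>60),800):
    q=cv2.approxPolyDP(c,6,True)[:,0];print(q.tolist(),cast(q,.014,d,P)[:,:2].round(3).tolist())
E
```

```text
pos [ 0.5749 -0.3158  0.1235] yaw 90.7 lean [-0.0149  0.0204] w 0.0265
(255, 264) r 33 fill 0.9 xy [ 0.5791 -0.3163] radius mm 15.4
[[208, 0], [180, 216], [231, 224], [254, 206], [276, 219], [322, 0]] [[0.432, -0.35], [0.602, -0.378], [0.609, -0.334], [0.592, -0.314], [0.604, -0.294], [0.431, -0.265]]
```

View pics/w11.png

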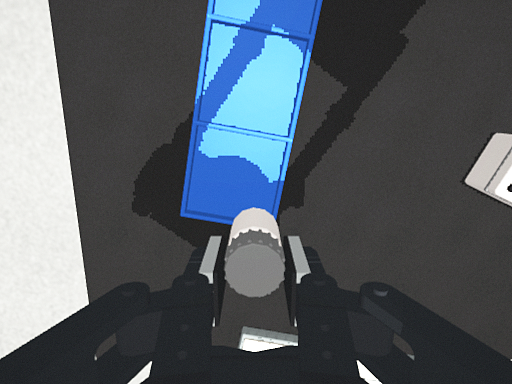

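The far compartment is clear, with the tray's left far corner at (180,216). That puts the compartment centres at about (0.567,-0.330), (0.488,-0.317) and (0.409,-0.304).

Emit:
carry_out(
  series=[
    [[-9,-4,0],0],
    [[-6,-3,5],0],
    [[0,0,20],0],
    [[0,0,25],0],
    [[0,0,15],0],
    [[0,0,8],0],
    [[0,0,0],0],
  ],
)

```text
clock: 21.95
position: [0.5683, -0.323, 0.0478]
ee_rot: [-0.012, 0.699, 0.715, 0.003]
contact_force: [-0.4, 0.2, -0.9]
width: 0.0268
```

Emit:
carry_out(
  series=[
    [[-5,0,3],0],
    [[-2,0,7],0],
    [[0,0,8],0],
    [[0,0,5],0],
    [[0,0,0],0],
  ],
)

```text
clock: 22.37
position: [0.5704, -0.33, 0.025]
ee_rot: [-0.01, 0.698, 0.716, 0.003]
contact_force: [-1.4, 0.1, 0.2]
width: 0.0266
```

Emit:
carry_out(
  series=[
    [[0,-1,3],0],
    [[0,0,3],0],
    [[0,0,0],0],
    [[0,0,0],0],
  ],
)

```text
clock: 22.7
position: [0.5696, -0.3303, 0.0189]
ee_rot: [-0.009, 0.698, 0.716, 0.003]
contact_force: [-0.2, -0.2, 0.5]
width: 0.0265
```

Emit:
carry_out(
  series=[
    [[0,0,0],0],
    [[0,0,0],0],
    [[0,0,0],0],
    [[0,0,-8],0],
    [[0,0,-20],0],
    [[0,0,-30],0],
    [[0,0,-30],0],
    [[0,0,-15],0],
    [[0,0,0],0],
  ],
  fingers=70,
)

```text
clock: 23.45
position: [0.5702, -0.3319, 0.1283]
ee_rot: [-0.01, 0.698, 0.716, 0.003]
contact_force: [0.4, -0.5, 0.3]
width: 0.0697
```

```bash
python3 cap.py w12 .054
```

```text
pos [ 0.5702 -0.3319  0.1283] yaw 91.5 lean [-0.0099  0.0186] w 0.0697
(255, 196) r 18 fill 0.86 xy [ 0.5697 -0.3301] radius mm 13.7
```

Emit:
carry_out(
  series=[
    [[20,0,0],0],
    [[37,2,0],1.5],
    [[37,2,0],0],
    [[37,2,0],0],
    [[37,2,0],0],
    [[37,1,0],0],
    [[37,1,0],0],
    [[37,1,0],0],
    [[37,1,0],0],
    [[37,1,0],0],
  ],
)

```text
clock: 24.33
position: [0.5718, 0.0355, 0.1202]
ee_rot: [-0.02, 0.712, 0.702, -0.003]
contact_force: [-0.2, 0.2, 0.3]
width: 0.0697
```

Emit:
carry_out(
  series=[
    [[30,1,0],0],
    [[18,0,0],0],
    [[7,0,0],0],
    [[0,0,0],0],
    [[0,0,0],0],
  ],
)

```text
clock: 24.75
position: [0.5644, 0.1042, 0.1151]
ee_rot: [-0.027, 0.708, 0.706, -0.007]
contact_force: [0.2, -0.1, 0.1]
width: 0.0698
```

```bash
python3 cap.py w13 .062
```

```text
pos [0.5644 0.1042 0.1151] yaw 89.8 lean [-0.0469  0.0283] w 0.0698
(215, 229) r 30 fill 0.92 xy [0.5793 0.0778] radius mm 21.0
```

Emit:
carry_out(
  series=[
    [[-14,9,0],0],
    [[-10,7,0],0],
    [[0,0,8],0],
    [[0,0,12],0],
    [[0,0,8],0],
    [[0,0,0],0],
  ],
)

```text
clock: 25.3
position: [0.5817, 0.0697, 0.0829]
ee_rot: [-0.026, 0.712, 0.702, -0.007]
contact_force: [-0.4, -0.1, -0.3]
width: 0.0702
```

Emit:
carry_out(
  series=[
    [[5,0,5],0],
    [[1,0,10],0],
    [[0,0,12],0],
    [[0,0,12],0],
    [[0,0,8],0],
    [[0,0,0],0],
  ],
)

```text
clock: 25.8
position: [0.5796, 0.0771, 0.0323]
ee_rot: [-0.026, 0.713, 0.701, -0.007]
contact_force: [0.1, -0.2, -0.7]
width: 0.0698
```

Emit:
carry_out(
  series=[
    [[0,1,5],0],
    [[0,0,7],0],
    [[0,0,2],0],
    [[0,0,0],0],
  ],
)

```text
clock: 26.13
position: [0.5805, 0.0782, 0.0172]
ee_rot: [-0.025, 0.713, 0.701, -0.006]
contact_force: [0.3, 1.0, 0.1]
width: 0.0701
```

Emit:
carry_out(
  series=[
    [[0,0,0],0],
    [[0,0,0],0],
    [[0,0,0],0],
    [[0,0,0],0],
    [[0,0,0],0],
  ],
  fingers=25,
)

```text
clock: 26.55
position: [0.5817, 0.0781, 0.0185]
ee_rot: [-0.024, 0.713, 0.701, -0.006]
contact_force: [0.4, 1.2, -1.1]
width: 0.0407
```

Emit:
carry_out(
  series=[
    [[0,0,-15],0],
    [[0,0,-30],0],
    [[0,0,-35],0],
    [[0,0,-30],0],
    [[-15,-5,-12],0],
    [[-36,-9,0],0],
    [[-36,-9,0],0],
    [[-36,-9,0],0],
    [[-36,-9,0],0],
    [[-36,-9,0],0],
  ],
)

```text
clock: 27.38
position: [0.535, -0.1188, 0.1439]
ee_rot: [-0.023, 0.708, 0.706, -0.003]
contact_force: [0.2, -0.2, -0.0]
width: 0.041
```

Emit:
carry_out(
  series=[
    [[-36,-9,0],0],
    [[-36,-9,0],0],
    [[-34,-8,0],0],
    [[-28,-6,0],0],
    [[-14,-3,0],0],
    [[-5,0,0],0],
    [[0,0,0],0],
  ],
)

```text
clock: 27.97
position: [0.4937, -0.2869, 0.1415]
ee_rot: [-0.021, 0.711, 0.703, -0.004]
contact_force: [0.8, 0.3, -1.5]
width: 0.0411
```

Emit:
carry_out(
  series=[
    [[-16,-1,0],0],
    [[-14,-1,5],0],
    [[-2,0,20],0],
    [[0,0,25],0],
    [[0,0,20],0],
    [[0,0,10],0],
    [[0,0,0],0],
  ],
)

```text
clock: 28.55
position: [0.492, -0.3185, 0.0581]
ee_rot: [-0.019, 0.709, 0.705, -0.003]
contact_force: [0.6, 0.4, -1.2]
width: 0.041
```

Emit:
carry_out(
  series=[
    [[0,-2,5],0],
    [[0,0,9],0],
    [[0,0,9],0],
    [[0,0,5],0],
    [[0,0,0],0],
  ],
)

```text
clock: 28.97
position: [0.4906, -0.3179, 0.0285]
ee_rot: [-0.018, 0.708, 0.706, -0.003]
contact_force: [0.1, 0.2, -1.3]
width: 0.0407
```

Emit:
carry_out(
  series=[
    [[0,0,3],0],
    [[0,0,3],0],
    [[0,0,0],0],
    [[0,0,0],0],
  ],
)

```text
clock: 29.3
position: [0.4912, -0.3183, 0.0226]
ee_rot: [-0.017, 0.708, 0.706, -0.003]
contact_force: [-0.8, -0.8, -0.9]
width: 0.0409
```

Emit:
carry_out(
  series=[
    [[0,0,2],0],
    [[0,0,0],0],
    [[0,0,0],0],
  ],
)

```text
clock: 29.55
position: [0.493, -0.319, 0.0227]
ee_rot: [-0.014, 0.708, 0.706, -0.002]
contact_force: [-0.5, -0.2, -0.4]
width: 0.0414
```

Emit:
carry_out(
  series=[
    [[0,0,0],0],
    [[0,0,0],0],
    [[0,0,0],0],
    [[0,0,-8],0],
    [[0,0,-20],0],
    [[0,0,-30],0],
    [[0,0,-30],0],
    [[0,0,-15],0],
    [[0,0,0],0],
  ],
  fingers=75,
)

```text
clock: 30.3
position: [0.4943, -0.3203, 0.1305]
ee_rot: [-0.017, 0.708, 0.706, -0.003]
contact_force: [0.5, -0.1, -0.2]
width: 0.0749
```

```bash
python3 cap.py w14 .066
```

```text
pos [ 0.4943 -0.3203  0.1305] yaw 89.8 lean [-0.027   0.0197] w 0.0749
(241, 284) r 17 fill 0.82 xy [ 0.5606 -0.3299] radius mm 13.2
(253, 200) r 28 fill 0.87 xy [ 0.4924 -0.3203] radius mm 20.1
```

Emit:
carry_out(
  series=[
    [[20,-2,0],0],
    [[36,-4,0],0],
    [[36,-4,0],0],
    [[36,-4,0],0],
    [[36,-4,0],0],
    [[36,-4,0],0],
    [[36,-4,0],0],
    [[36,-4,0],0],
    [[36,-4,0],0],
    [[36,-4,0],0],
  ],
)

```text
clock: 31.18
position: [0.4438, 0.0405, 0.1248]
ee_rot: [-0.028, 0.713, 0.701, -0.008]
contact_force: [1.1, 0.0, 0.4]
width: 0.075
```

Emit:
carry_out(
  series=[
    [[14,0,0],3],
    [[0,0,0],6],
    [[0,0,0],6],
    [[0,0,0],4],
    [[0,0,0],0],
    [[0,0,0],0],
  ],
)

```text
clock: 31.68
position: [0.4279, 0.0688, 0.1175]
ee_rot: [-0.036, 0.819, 0.573, -0.02]
contact_force: [-0.5, 0.6, -0.4]
width: 0.0746
```

```bash
python3 cap.py w15 .076;python3 - <<'E'
from h import *
d=dict(np.load("w15.npz"));P=(d["p"],d["q"])
f=cv2.imread("pics/w15.png");H,S,V=cv2.split(cv2.cvtColor(f,cv2.COLOR_BGR2HSV))
for c in blobs((S<60)&(V>200),300):
    q=cv2.approxPolyDP(c,4,True)[:,0];w=cast(q,.054,d,P);e=np.diff(np.r_[w,w[:1]],axis=0)
    print(q.tolist(),w[:,:2].round(3).tolist(),np.c_[np.linalg.norm(e,axis=1)*1000,np.degrees(np.arctan2(e[:,1],e[:,0]))].round().tolist())
E
```

```text
pos [0.4279 0.0688 0.1175] yaw 70.0 lean [-0.0732  0.0355] w 0.0746
(258, 251) r 18 fill 0.81 xy [0.4529 0.0627] radius mm 11.9
[[238, 206], [236, 261], [244, 263], [241, 242], [258, 229], [271, 235], [272, 262], [278, 262], [281, 222], [276, 207]] [[0.423, 0.058], [0.463, 0.042], [0.466, 0.047], [0.45, 0.051], [0.445, 0.066], [0.452, 0.074], [0.473, 0.067], [0.474, 0.071], [0.445, 0.084], [0.434, 0.084]] [[42.0, -23.0], [6.0, 55.0], [17.0, 167.0], [16.0, 108.0], [11.0, 44.0], [21.0, -17.0], [5.0, 70.0], [31.0, 157.0], [12.0, 179.0], [28.0, -112.0]]
[[218, 125], [202, 96], [123, 127], [133, 144], [156, 138], [184, 142]] [[0.365, 0.066], [0.343, 0.062], [0.343, 0.003], [0.356, 0.005], [0.358, 0.022], [0.367, 0.039]] [[22.0, -172.0], [59.0, -89.0], [13.0, 8.0], [17.0, 84.0], [20.0, 62.0], [27.0, 96.0]]
[[181, 0], [187, 15], [201, 12], [237, 104], [266, 83], [287, 103], [511, 17], [511, 0]] [[0.283, 0.072], [0.293, 0.072], [0.294, 0.081], [0.356, 0.083], [0.35, 0.106], [0.367, 0.115], [0.366, 0.271], [0.356, 0.273]] [[10.0, 2.0], [9.0, 81.0], [62.0, 2.0], [24.0, 105.0], [20.0, 28.0], [156.0, 90.0], [10.0, 169.0], [214.0, -110.0]]
[[51, 0], [0, 0], [0, 210], [116, 166], [81, 96], [71, 62], [77, 52]] [[0.255, -0.007], [0.244, -0.037], [0.367, -0.104], [0.366, -0.012], [0.315, -0.015], [0.293, -0.011], [0.289, -0.005]] [[33.0, -110.0], [140.0, -28.0], [92.0, 90.0], [52.0, -177.0], [22.0, 171.0], [8.0, 124.0], [34.0, -177.0]]
```

View pics/w15.png

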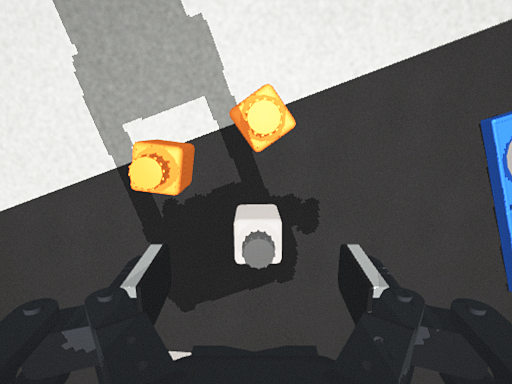

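The square bottle's near face is level in the view, so the yaw matches, and its cap is at (258,251). The tool leans about 4.6° around the jaw axis, which a parallel grip tolerates.

Emit:
carry_out(
  series=[
    [[0,15,0],0],
    [[0,13,8],0],
    [[0,2,12],0],
    [[0,0,8],0],
    [[0,0,0],0],
  ],
)

```text
clock: 32.15
position: [0.4589, 0.0571, 0.0837]
ee_rot: [-0.035, 0.818, 0.574, -0.019]
contact_force: [0.8, -0.3, -0.1]
width: 0.0752
```

Emit:
carry_out(
  series=[
    [[1,0,6],0],
    [[0,0,12],0],
    [[0,0,14],0],
    [[0,0,12],0],
    [[0,0,8],0],
    [[0,0,3],0],
    [[0,0,0],0],
  ],
)

```text
clock: 32.73
position: [0.4578, 0.0588, 0.0248]
ee_rot: [-0.035, 0.818, 0.573, -0.019]
contact_force: [-0.7, -0.2, 0.2]
width: 0.075
```

Emit:
carry_out(
  series=[
    [[0,-4,2],0],
    [[0,-1,0],0],
    [[0,0,0],0],
    [[0,0,0],0],
    [[0,0,0],0],
    [[0,0,0],0],
  ],
  fingers=20,
)

```text
clock: 33.23
position: [0.4543, 0.0608, 0.025]
ee_rot: [-0.033, 0.818, 0.574, -0.017]
contact_force: [-0.1, 0.0, -1.2]
width: 0.0352
```

Emit:
carry_out(
  series=[
    [[0,0,-15],0],
    [[0,0,-30],0],
    [[0,0,-35],0],
    [[-5,0,-28],0],
    [[-30,7,0],0],
    [[-36,8,0],0],
    [[-36,8,0],0],
    [[-36,8,0],0],
    [[-36,8,0],0],
    [[-36,8,0],0],
  ],
)

```text
clock: 34.07
position: [0.4341, -0.1634, 0.1343]
ee_rot: [-0.031, 0.815, 0.579, -0.014]
contact_force: [0.9, -1.0, -0.8]
width: 0.0353
```

Emit:
carry_out(
  series=[
    [[-36,7,0],0],
    [[-36,7,0],0],
    [[-32,7,0],0],
    [[-20,4,0],0],
    [[-10,0,0],0],
    [[0,0,0],0],
  ],
)

```text
clock: 34.57
position: [0.4104, -0.3129, 0.1312]
ee_rot: [-0.029, 0.817, 0.576, -0.015]
contact_force: [-0.5, 0.3, -1.2]
width: 0.0348
```

Emit:
carry_out(
  series=[
    [[4,1,0],0],
    [[3,1,10],0],
    [[0,0,20],0],
    [[0,0,22],0],
    [[0,0,15],0],
    [[0,0,8],0],
    [[0,0,0],0],
  ],
)

```text
clock: 35.15
position: [0.4124, -0.292, 0.0525]
ee_rot: [-0.03, 0.815, 0.579, -0.012]
contact_force: [0.2, -0.0, -0.1]
width: 0.0349
```

Emit:
carry_out(
  series=[
    [[-8,1,2],0],
    [[-3,1,6],0],
    [[0,0,7],0],
    [[0,0,4],0],
    [[0,0,0],0],
  ],
)

```text
clock: 35.57
position: [0.4115, -0.3019, 0.0332]
ee_rot: [-0.029, 0.814, 0.58, -0.012]
contact_force: [0.4, 0.7, -0.3]
width: 0.0348
```

Emit:
carry_out(
  series=[
    [[0,0,3],0],
    [[0,0,2],0],
    [[0,0,0],0],
    [[0,0,0],0],
  ],
)

```text
clock: 35.9
position: [0.4117, -0.3026, 0.0285]
ee_rot: [-0.028, 0.814, 0.58, -0.012]
contact_force: [0.3, 0.4, 0.2]
width: 0.0349
```

Emit:
carry_out(
  series=[
    [[0,0,0],0],
    [[0,0,0],0],
    [[0,0,0],0],
    [[0,0,-8],0],
    [[0,0,-20],0],
    [[0,0,-30],0],
    [[0,0,-30],0],
    [[0,0,-30],0],
    [[0,0,-25],0],
    [[0,0,0],0],
  ],
  fingers=65,
)

```text
clock: 36.73
position: [0.4186, -0.3067, 0.1802]
ee_rot: [-0.029, 0.814, 0.58, -0.012]
contact_force: [0.0, -0.5, 0.5]
width: 0.0652
```

Emit:
carry_out(
  series=[
    [[20,-5,-20],0],
    [[36,-10,-10],0],
    [[36,-10,0],0],
    [[36,-10,0],0],
    [[36,-10,0],0],
    [[36,-10,0],0],
    [[36,-10,0],0],
    [[20,-5,0],0],
    [[0,0,0],0],
  ],
)

```text
clock: 37.48
position: [0.439, -0.0354, 0.2218]
ee_rot: [-0.025, 0.816, 0.577, -0.01]
contact_force: [-0.2, -0.5, 0.0]
width: 0.0651
```

```bash
python3 look.py top t9; python3 - <<'E'
from h import *
import cv2
d=dict(np.load("t9.npz"));a=cv2.imread("pics/t9.png");a0=cv2.imread("pics/top0.png")
c=np.vstack([cv2.resize(a,(640,480))[:480]]);cv2.imwrite("pics/t9b.png",c)
# tip box moved? compare box patch with the start
r=cv2.matchTemplate(a[160:215,250:325],a0[168:206,265:310],cv2.TM_CCOEFF_NORMED);print("box shift px",np.array(cv2.minMaxLoc(r)[3])-[15,8],r.max())
E
```

```text
box shift px [-15  -8] 0.1511757
```

View pics/t9b.png

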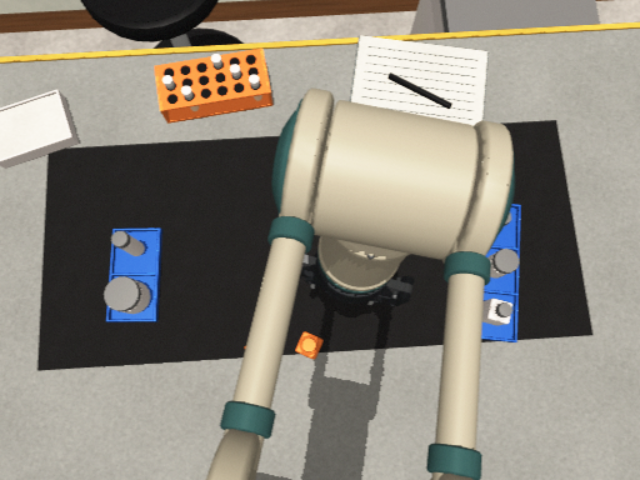

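The top view shows the tall tube and wide jar standing in the two-compartment tray, and the bottle and narrow jar standing in the other. The arm hides the tip box and most of the short tube, so I'll take one more view from the scene camera.

```bash
python3 look.py scene s9; python3 - <<'E'
from h import *
a=cv2.imread("pics/s9.png");a0=cv2.imread("pics/scene0.png")
r=cv2.matchTemplate(a[165:230,175:245],a0[175:220,185:232],cv2.TM_CCOEFF_NORMED);print("box shift px",np.array(cv2.minMaxLoc(r)[3])-[10,10],r.max())
cv2.imwrite("pics/s9b.png",cv2.resize(a[90:300,60:440],None,fx=2.1,fy=2.1,interpolation=cv2.INTER_CUBIC))
E
```

```text
box shift px [0 0] 0.98005575
```

View pics/s9b.png

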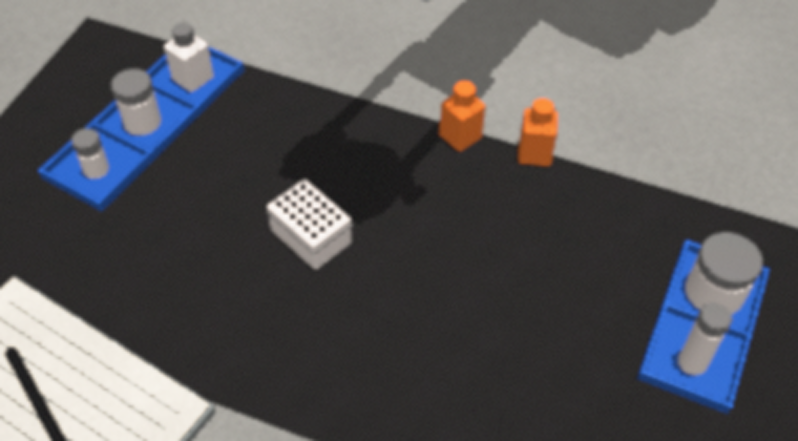

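All five stand upright, one to a compartment, and the tip box has not moved (0 px shift).

```bash
python3 -c "
from rig import manip;print(manip.sign_off())"
```

```text
the job is handed in; nothing more can be done
None
```

Both kits are made up, and I handed the job in at about 37.5 s of the 120 s allowed. The tall tube and wide jar are in the two-compartment tray; the short tube, narrow jar and square bottle are in the three-compartment tray.

**Last checks:** The final scene view showed all five upright, one to a compartment. After release, the wrist camera put the four round-capped pieces within about 6 mm of their compartment centres. I checked the bottle only by eye and by the gripper position when I let go. In the scene view the tip box had shifted 0 px from the start.

**What went wrong or disagreed:**
- **First grasp of the wide jar:** I came in too high, the fingers shut above it, and it was nudged about 8 mm. It stayed upright, and a lower second grasp held.
- **Tool lean:** it drifted to about 4.6° during the moves, which did no visible harm to the placings.
- **Top-camera check of the tip box:** this failed because the arm was in the way, so I relied on the scene camera.

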